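# Fold back the lid of the fruit pan

### The job

Open the fruit pan for the tray line: with the fingertips, raise the front half of its hinged lid by the blue tab and fold it right over the hinge until it lies flat on the back half. Push it only, never grip it, and neither shift nor lift the pan; leave everything else on the table as it stands.

Things in the scene. Friction and masses are not known exactly. Their poses are not given: they have to be found in the camera images.
- pan: the fruit pan: loose steel food pan of tangerines, 325 (its x) by 176 mm (its y), rim 100 mm high, walls 12 mm inside the rim, 2.9 kg in all. Origin: centre of its underside, z up. Its flat lid, top at 105 mm, has two equal leaves 5 mm thick, hinged across the pan's middle along its y. The back leaf (+x half) is clipped to the pan; the front leaf (-x half, 163 mm long) turns
- hinge (a point): point on the hinge axis in the middle of the pan's width, 105 mm above the pan's underside (the plane of the lid's upper face). The axis runs along y of the pan. Knuckles of 5 mm radius
- leaf (a joint): angle of the front leaf: 0 closed on the pan, pi/2 upright, pi folded over flat on the back leaf. A stiff hinge: the leaf (260 g) stays at any angle at which it is left; turning it takes about 3 N at the tab. It starts closed or up to 0.12 ajar
- tab_edge (a point): middle of the outer edge of the tab, which turns with the leaf (193 mm from the hinge axis). The tab is a 110 mm wide, 34 mm long, 3 mm thick steel lip with a blue pad on top, standing out from the front edge of the leaf beyond the pan's rim and, when closed, sloping up at 25 degrees to 115 mm above the table; the space under it is free
- leaf_top: the upper skin of the front leaf with the blue pad of the tab, 2 mm thick and 4 mm smaller all round; it turns with the leaf, its origin lies on the hinge at the pan's middle, its -x points from the hinge to the tab and its z out of the leaf's upper face
- meal_tray: bystander: five-compartment steel meal tray lying on the table, 280 x 215 x 25 mm, origin under its centre
- cup: bystander: steel cup beside the pan, 72 mm across, 85 mm high, origin under its centre
- bottle: bystander: clear bottle with a yellow label and white cap beside the pan, 60 mm across, 165 mm high, origin under its centre
- spoon: bystander: steel serving spoon lying on the table, 200 mm long (along its x), 20 mm high, origin under its middle
- bowl: bystander: steel bowl, 150 mm across, 70 mm high, origin under its centre
- plate: bystander: green plate, 160 mm across, 22 mm high, origin under its centre

How it is judged:
By the outcome, as a careful person would: the job done as asked, in the order asked, and still so for the second after the job is handed in, with the robot touching nothing.
It also fails if it takes over 48 s, if anything falls off the work surface, if the arm or the gripper's body presses on something with over 40 N, if the wrist force passes 120 N, or if a joint passes its speed limit or range.

### The arm

A 6-joint arm with a two-finger parallel gripper is mounted at the origin on the work surface. World frame = base frame: x ahead of the robot, y to its left, z up, the work surface at z = 0. Lengths are in m, angles in degrees, forces in N, time in s.
With the tool pointing down it reaches from about 0.4 to 0.825 m from the base axis. Payload 7 kg.
Tool frame: the origin (TCP) lies at the very end of the fingers, on their centre line; the grasp point (between the pads) lies 19 mm behind it (ctrl.grip_point_offset is the distance from the TCP to the grasp point, in m); x points along the fingers, z is the direction in which the jaws open and shut, and the axes are right-handed (so a half turn about x gives the same grasp; the last joint's range is limited). The gripper opens to 88 mm and grips with 3 to 60 N. Pads are 19 mm wide; open, the fingers measure 130 mm over their backs; the gripper's body (78 mm by 193 mm) begins 47 mm behind the grasp point.
Start: joints at [91.163, 20.546, 0.682, 0, -70.136, -16.507], TCP at [0.179, 0.651, 0.227] pointing down, gripper open.
Joint ranges: [-176.03, 176.03], [-82.01, 121.73], [-58.28, 71.71], [-173.87, 95.51], [-174.79, -0.11], [-173.66, 173.66]. Speed limits (degrees/s): [136.94, 136.94, 172.46, 180, 180, 180].

### API

Orientations are given as [roll, pitch, yaw] about the fixed x, y, z axes, in that order (R = Rz(yaw) Ry(pitch) Rx(roll)).
In Python, from plant import get_obs, snapshot, calibration, close_job, ctrl gives the robot as it stands.
- The arm moves only by the tool move_arm, never from a script. Its argument "commands" is a list that holds one entry, the list of rows, each a list of 4 numbers: the shift along the tool's x, y, z in cm, then the turn about the tool's x in rad. In form: [[[dx, dy, dz, spin], ...]]. A call has 1 to 8 rows; each row shifts and turns the commanded pose from where the row before left it, along the tool's axes as they then stand; what a row does not reach is not made up. A row lasts 1/10 s, in which the tool goes at most 50 mm and 8.59 degrees, less where a joint would pass 70% of its speed; a pose out of reach is approached as far as the arm can. A call with a gripper value outside its range is refused whole. "jaw" is the finger opening in cm, from 0 to 8.76, set as the call begins (left out, the last holds). The fingers move at their own pace and stop on an object; the grip force is fixed at half the most. Time passes only in rows, so rows that do not move let the fingers close. It gives the time, the measured TCP pose, the force and the opening at its end, in the units of the state.
- get_obs(): the state, without advancing time (a new reading comes with each control period).
- snapshot(name): name is "scene" or "top" or "wrist"; returns (picture, depth): 384x512x3 uint8, red, green, blue; 384x512 float32, m along the optical axis (not along the pixel's ray), 0 where there is no reading.
- calibration(name): a dict with "mtx" (3x3 intrinsics, pixels), "k1" (the pictures are not rectified: a ray, as slopes to the right and down, at radius r is drawn at 1 + k1 r^2 times it, then the intrinsics apply), "T" (4x4, takes a point from camera to world coordinates); the wrist camera has in their place "tool_from_camera" (4x4, takes a point from camera to tool coordinates, whose origin is the TCP and whose axes are the tool frame's). Camera axes: x right, y up, looking along -z (the intrinsics and any distortion apply to the point x, -y, -z); pixel columns grow to the right and rows downward; lengths in m; the calibration is good to about 2 mm. A picture is of the moment at which its call begins: read the wrist's pose just before it. calibration takes no time and is no camera call.
- close_job(): hands the job in, once; it reports no verdict.
The state is a dict: "clock": time; "joint_pos": joint angles; "qvel": joint speeds; "tau": joint torques, N m; "tool_pos": TCP position; "orientation": TCP orientation; "force": force on the tool from outside, world axes, zero at the start; "moment": the same for the moment, N m; "opening": finger opening in m.
Only numpy, scipy, OpenCV 4.12 (cv2) and the standard library are available. Lean on these libraries where they do the work, as an engineer would, in place of code of your own. Each camera call takes 0.05 s, during which the arm holds its last target. There are 200 camera calls.

## Working session

There is one attempt and no reset: what is moved stays moved. The work goes in short steps, Python scripts to look and compute and a tool call to move; the robot and the scene stay as the last step left them, time stands still between calls to the robot, and variables do not carry over. Pictures are saved under pics/ and viewed, about 8 in all and at most 12, crops included, and the job is handed in when it is done.

Besides the shell and the picture viewer there is one more tool, called after "Request:" as name(argument=value, ...), one argument or row to a line, values as JSON. move_arm: Moves the arm, as the interface text tells. Its arguments: {"type":"object","properties":{"commands":{"type":"array"},"jaw":{"type":"number"}},"required":["commands"]}

```bash
mkdir -p pics
cat > h.py <<'E'
import numpy as np, cv2
from plant import get_obs, snapshot, calibration, close_job, ctrl
from scipy.spatial.transform import Rotation as Ro
def cloud(name):
    o=get_obs(); im,d=snapshot(name); c=calibration(name)
    K=np.array(c["mtx"]); k1=c["k1"]
    h,w=d.shape; u,v=np.meshgrid(np.arange(w),np.arange(h))
    xd=(u-K[0,2])/K[0,0]; yd=(v-K[1,2])/K[1,1]
    x,y=xd.copy(),yd.copy()
    for _ in range(10):
        f=1+k1*(x*x+y*y); x,y=xd/f,yd/f
    P=np.stack([x*d,-y*d,-d,np.ones_like(d)],-1)
    if "T" in c: T=np.array(c["T"])
    else:
        T=np.eye(4); T[:3,:3]=Ro.from_euler('xyz',o["orientation"],degrees=True).as_matrix(); T[:3,3]=o["tool_pos"]
        T=T@np.array(c["tool_from_camera"])
    W=(P@T.T)[...,:3]; W[d==0]=np.nan
    return im,d,W
def save(im,n): cv2.imwrite("pics/"+n+".png",im[...,::-1])
E
python3 - <<'E'
from h import *
print(get_obs())
for n in("scene","top"):
    im,d,W=cloud(n); save(im,n+"0"); np.savez("/tmp/"+n+".npz",im=im,W=W)
    print(calibration(n)["T"])
    hsv=cv2.cvtColor(im,cv2.COLOR_RGB2HSV); m=cv2.inRange(hsv,(95,100,50),(130,255,255))>0
    p=W[m]; p=p[~np.isnan(p[:,0])]; print(n,len(p),p.mean(0),p.min(0),p.max(0))
E
```

```text
{'clock': 0.0, 'joint_pos': array([ 9.11624024e+01,  2.05929499e+01,  6.34643050e-01, -2.06406283e-02,
       -7.01363878e+01, -1.65056461e+01]), 'qvel': array([-0.17495303,  0.00734812, -0.00730646, -0.0023517 ,  0.02891233,
       -0.11421425]), 'tau': array([ 1.12222126e-03, -5.82722318e+01,  2.93054867e+01,  6.99725077e+00,
        6.98208998e-03, -1.50906371e-04]), 'tool_pos': array([0.17851313, 0.65046227, 0.22561056]), 'orientation': array([   4.92729658,   89.90333713, -100.4229765 ]), 'force': array([ 0.75048486,  0.07129766, -0.68943541]), 'moment': array([-0.00964485,  0.04701009,  0.00312082]), 'opening': 0.08775459259866641}
[[ 0.77823065 -0.51357057  0.36138944  0.97356004]
 [ 0.62797123  0.63366348 -0.45179943 -0.58231649]
 [ 0.0030316   0.57854634  0.81564388  1.10759376]
 [ 0.          0.          0.          1.        ]]
scene 611 [-0.7622228   0.765345   -0.31405013] [-2.4925323  -0.11448303 -0.66037882] [0.56507674 1.391762   0.133109  ]
[[ 6.67329475e-03  9.97049830e-01 -7.64663553e-02  4.23028226e-01]
 [-9.99977130e-01  6.73776550e-03  5.85169988e-04 -3.12485653e-02]
 [ 1.09865601e-03  7.64607015e-02  9.97071990e-01  1.26982181e+00]
 [ 0.00000000e+00  0.00000000e+00  0.00000000e+00  1.00000000e+00]]
top 906 [ 0.70556314 -0.79297177 -0.07439945] [ 0.46271038 -1.53932763 -0.75561888] [ 1.16513623 -0.07082745  0.13279688]
```

View pics/scene0.png

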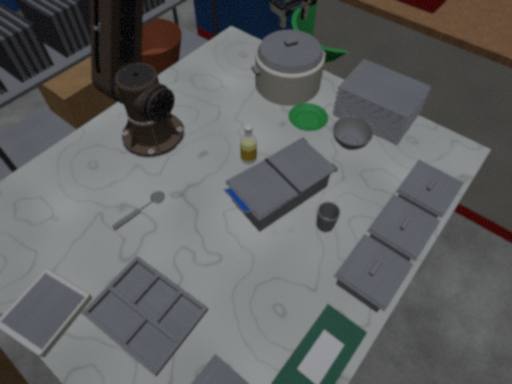

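View pics/top0.png

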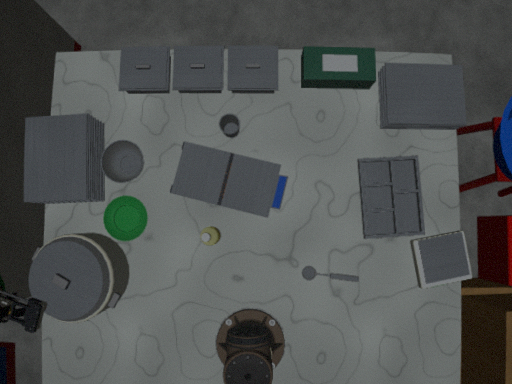

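The top view shows the pan centred near px (228,180), its hinge seam at (228,180) and the blue tab at (280,192), pointing to world −y. The cup is at (230,125) and the bottle at (210,236). Next I'll measure these.

Run:
```python
from h import *
for n in("top","scene"):
    z=np.load("/tmp/"+n+".npz"); im,W=z["im"],z["W"]
    ok=~np.isnan(W[...,0])
    box=ok&(W[...,0]>.3)&(W[...,0]<.85)&(W[...,1]>-.3)&(W[...,1]<.35)
    hsv=cv2.cvtColor(im,cv2.COLOR_RGB2HSV)
    b=box&(cv2.inRange(hsv,(100,120,50),(130,255,255))>0)&(W[...,2]>.05)
    p=W[b]; print(n,"tab",len(p),p.mean(0),p.min(0),p.max(0), cv2.minAreaRect(p[:,:2].astype(np.float32)*1000))
    m=(box&(W[...,2]>.085)&(W[...,2]<.145)).astype(np.uint8)
    k,l,s,c=cv2.connectedComponentsWithStats(m)
    for i in range(1,k):
        if s[i,4]>20:
            q=W[l==i]; r=cv2.minAreaRect(q[:,:2].astype(np.float32)*1000)
            print(s[i],q.mean(0),r)
    i=1+np.argmax(s[1:,4]); q=W[(l==i)&~b]
    r=cv2.minAreaRect(q[:,:2].astype(np.float32)*1000); print("lid",r, cv2.boxPoints(r))
    t=p[:,:2].mean(0); c0=np.array(r[0])/1000; ax=(c0-t)/np.linalg.norm(c0-t)
    # long axis
    bp=cv2.boxPoints(r); e=[bp[1]-bp[0],bp[2]-bp[1]]; e=max(e,key=np.linalg.norm); e=e/np.linalg.norm(e); e*=np.sign(e@ax)
    print("axis x",e,np.degrees(np.arctan2(e[1],e[0])))
    a=(q[:,:2]-c0)@e
    for lo in np.arange(-.17,.17,.02):
        sel=(a>lo)&(a<=lo+.02); print(round(lo+.01,3),sel.sum(),np.round(np.median(q[sel,2]),4) if sel.any() else '')
    a=(p[:,:2]-c0)@e; print("tab a",a.min(),a.max(), np.polyfit(a,p[:,2],1), "perp",((p[:,:2]-c0)@np.array([-e[1],e[0]])).mean())
```

```text
top tab 234 [ 0.51186535 -0.09259191  0.12378401] [ 0.46271038 -0.11459153  0.11465786] [ 0.56199029 -0.07091487  0.13279688] ((512.3115234375, -92.81999206542969), (22.980100631713867, 100.50691223144531), 75.79008483886719)
[ 170  141  118   77 5739] [0.55151315 0.06948655 0.1084564 ] ((551.4589233398438, 67.18634033203125), (357.7891540527344, 177.2235565185547), 75.95122528076172)
[200 227  18  19 204] [0.37094516 0.12815654 0.11164989] ((369.3580627441406, 132.8910369873047), (54.96953201293945, 55.87370681762695), 42.876155853271484)
lid ((551.4589233398438, 67.18634033203125), (357.7891540527344, 177.2235565185547), 75.95122528076172) [[ 422.0713   -84.84708]
 [ 593.994   -127.86771]
 [ 680.84656  219.21976]
 [ 508.92383  262.2404 ]]
axis x [0.24274783 0.9700894 ] 75.95122
-0.16 47 0.1172
-0.14 333 0.1145
-0.12 341 0.1137
-0.1 340 0.1124
-0.08 340 0.1109
-0.06 334 0.1096
-0.04 337 0.1086
-0.02 334 0.1068
-0.0 319 0.1054
0.02 337 0.1064
0.04 329 0.1051
0.06 334 0.1047
0.08 330 0.1046
0.1 331 0.1048
0.12 330 0.1048
0.14 326 0.105
0.16 329 0.1047
tab a -0.17618700726156072 -0.153
[... 536 characters left out ...]
68.48110961914062), (360.7989196777344, 181.6397705078125), 76.23503875732422)
lid ((551.0403442382812, 68.48110961914062), (360.7989196777344, 181.6397705078125), 76.23503875732422) [[ 419.90463  -85.12763]
 [ 596.32776 -128.34692]
 [ 682.176    222.08984]
 [ 505.75293  265.30914]]
axis x [0.23793937 0.97128   ] 76.23505
-0.16 48 0.1164
-0.14 342 0.1138
-0.12 298 0.1134
-0.1 295 0.1121
-0.08 289 0.1106
-0.06 282 0.1095
-0.04 272 0.1079
-0.02 268 0.107
-0.0 283 0.1056
0.02 245 0.1059
0.04 265 0.1046
0.06 260 0.1046
0.08 244 0.105
0.1 258 0.1046
0.12 252 0.1048
0.14 243 0.1046
0.16 242 0.1048
tab a -0.17605728428452452 -0.15382130286419265 [-0.60099259  0.02422647] perp -0.0038609461704769608
```

```bash
cat >> h.py <<'E'
e=np.array([.2403,.9707,0]); n=np.array([-.9707,.2403,0]); H=np.array([.5552,.0835,.105])
def R(o): return Ro.from_euler('xyz',o["orientation"],degrees=True).as_matrix()
def st(s=""):
    o=get_obs(); p=np.array(o["tool_pos"]); d=p-H; M=R(o)
    print(s,"t %.2f"%o["clock"],"tcp",p.round(4),"pan-frame x,y,z(abs) mm",(1000*np.array([d@e,d@n,p[2]])).round(1),"F e,n,z",np.round([o["force"]@e,o["force"]@n,o["force"][2]],1),"ydev deg",np.degrees(np.arctan2(M[:,1]@n,-M[:,1]@e)).round(2),"tilt",np.degrees(np.arccos(-M[2,0])).round(2))
    return o
def leaf(name="scene"):
    im,d,W=cloud(name); return im,W
E
python3 - <<'E'
from h import *
z=np.load("/tmp/top.npz")["W"]; 
ok=~np.isnan(z[...,0])
for x in np.arange(-.1,.9,.1):
    print(round(x,1),[ (lambda a: round(float(a.max()),2) if a.size else None)(z[ok&(abs(z[...,0]-x-.05)<.05)&(abs(z[...,1]-y)<.05)][:,2]) for y in np.arange(-.3,.85,.1)])
o=get_obs(); M=R(o); print(M.round(3)); print(calibration("wrist"))
p=np.array(o["tool_pos"])
cur=p
for w in [[.179,.651,.33],[.45,.45,.33],[.57,.1,.33],[.4959,-.1559,.33]]:
    w=np.array(w); print("delta tool cm (orientation as now)",100*M.T@(w-cur)); cur=w
st()
E
```

```text
-0.1 [0.01, 0.01, 0.28, 0.28, 0.28, 0.01, 0.01, 0.01, 0.01, 0.01, 0.01, None]
0.0 [0.01, 0.01, 0.28, 0.28, 0.28, 0.01, 0.01, 0.01, 0.15, 0.16, 0.01, None]
0.1 [0.01, 0.01, 0.23, 0.26, 0.22, 0.01, 0.01, 0.19, 0.34, 0.4, 0.28, None]
0.2 [0.03, 0.02, 0.01, 0.01, 0.01, 0.01, 0.01, 0.19, 0.22, 0.39, 0.34, None]
0.3 [0.01, 0.01, 0.01, 0.01, 0.17, 0.12, 0.01, 0.16, 0.2, 0.2, 0.19, -0.01]
0.4 [0.01, 0.01, 0.13, 0.12, 0.11, 0.11, 0.01, 0.03, 0.15, 0.15, 0.15, None]
0.5 [0.01, 0.01, 0.13, 0.12, 0.11, 0.11, 0.11, 0.08, 0.15, 0.15, 0.15, None]
0.6 [0.01, 0.01, 0.12, 0.12, 0.11, 0.11, 0.01, 0.07, 0.15, 0.15, 0.15, None]
0.7 [0.01, 0.01, 0.01, 0.09, 0.09, 0.01, 0.01, 0.01, 0.15, 0.15, 0.15, None]
0.8 [0.09, 0.09, 0.07, 0.08, 0.08, 0.07, 0.08, 0.07, 0.07, 0.01, 0.01, None]
[[-0.     0.964 -0.265]
 [-0.001 -0.265 -0.964]
 [-1.     0.     0.001]]
{'mtx': array([[277.49704544,   0.        , 257.67595305],
       [  0.        , 277.49704544, 192.99960707],
       [  0.        ,   0.        ,   1.        ]]), 'k1': -0.06736404056305607, 'tool_from_camera': array([[-1.31783361e-04,  2.73705255e-01, -9.61813608e-01,
        -1.58276008e-01],
       [ 7.36753196e-04,  9.61813382e-01,  2.73705090e-01,
         7.36903622e-02],
       [ 9.99999720e-01, -6.72549473e-04, -3.28404222e-04,
         4.23629438e-04],
       [ 0.00000000e+00,  0.00000000e+00,  0.00000000e+00,
         1.00000000e+00]])}
delta tool cm (orientation as now) [-10.42543594   0.03082019  -0.04459836]
delta tool cm (orientation as now) [2.38344158e-02 3.14543000e+01 1.22084578e+01]
delta tool cm (orientation as now) [ 0.04908792 20.83763542 30.57434448]
delta tool cm (orientation as now) [ 0.03937877 -0.37100235 26.63863748]
 t 0.10 tcp [0.1786 0.6505 0.2257] pan-frame x,y,z(abs) mm [459.9 501.9 225.7] F e,n,z [-0.8  0.2 -0.1] ydev deg -88.55 tilt 0.09
```

Request:
move_arm(
  commands=[
    [[-5, 0, 0, 0], [-5, 0, 0, 0], [0, 4.5, 1.75, 0], [0, 4.5, 1.75, 0], [0, 4.5, 1.75, 0], [0, 4.5, 1.75, 0], [0, 4.5, 1.75, 0], [0, 4.5, 1.75, 0]],
  ],
  jaw=0,
)

```text
clock: 0.9
tool_pos: [0.4123, 0.4767, 0.3263]
orientation: [-27.2, 90.0, -132.5]
force: [1.1, 0.4, -0.2]
opening: 0.0292
```

Request:
move_arm(
  commands=[
    [[0, 4.5, 1.7, 0], [0, 2.6, 3.8, 0], [0, 2.6, 3.8, 0], [0, 2.6, 3.8, 0], [0, 2.6, 3.8, 0], [0, 2.6, 3.8, 0], [0, 2.6, 3.8, 0], [0, 2.6, 3.8, 0]],
  ],
)

```text
clock: 1.7
tool_pos: [0.5553, 0.1434, 0.3264]
orientation: [-75.2, 90.0, 179.5]
force: [0.4, -0.4, 0.2]
opening: 0.0006
```

Request:
move_arm(
  commands=[
    [[0, 2.6, 3.8, 0], [0, 0, 4.5, 0], [0, 0, 4.5, 0], [0, 0, 4.5, 0], [0, 0, 4.5, 0], [0, 0, 4.5, 0], [0, 0, 4.5, 0], [0, 0, 0, 0]],
  ],
)

```text
clock: 2.5
tool_pos: [0.497, -0.1625, 0.3265]
orientation: [-42.6, 89.9, -148.2]
force: [0.6, 0.9, -0.4]
opening: 0.0004
```

```bash
python3 -c "
from h import *
st()"
```

```text
t 2.50 tcp [ 0.497  -0.1625  0.3265] pan-frame x,y,z(abs) mm [-252.8   -2.6  326.5] F e,n,z [ 1.  -0.3 -0.4] ydev deg -88.31 tilt 0.05
```

Request:
move_arm(
  commands=[
    [[0, 0, 0, 0.14], [0, 0, 0, 0.14], [0, 0, 0, 0.14], [0, 0, 0, 0.14], [0, 0, 0, 0.14], [0, 0, 0, 0.14], [0, 0, 0, 0.14], [0, 0, 0, 0.14]],
  ],
)

```text
clock: 3.3
tool_pos: [0.4987, -0.1583, 0.3262]
orientation: [-24.3, 90.0, 165.9]
force: [-0.3, 0.3, 0.6]
opening: 0.0004
```

Request:
move_arm(
  commands=[
    [[0, 0, 0, 0.14], [0, 0, 0, 0.14], [0, 0, 0, 0.14], [4, 0, 0, 0], [4, 0, 0, 0], [4, 0, 0, 0], [0, 0, 0, 0]],
  ],
)

```text
clock: 4.0
tool_pos: [0.4952, -0.158, 0.2014]
orientation: [6.9, 89.4, 173.2]
force: [-1.0, -0.2, 0.1]
opening: 0.0003
```

```bash
python3 -c "
from h import *
st()
im,d,W=cloud('wrist'); save(im,'w1'); np.savez('/tmp/w.npz',im=im,W=W)
hsv=cv2.cvtColor(im,cv2.COLOR_RGB2HSV); b=(cv2.inRange(hsv,(100,120,50),(130,255,255))>0)&~np.isnan(W[...,0])
p=W[b]-H; a=p@e; print(len(p),'x',a.min(),np.percentile(a,[2,98]),'y',np.percentile(p@n,[1,99]),'z',np.percentile(W[b][:,2],[1,99]))
print(np.polyfit(a,W[b][:,2],1))
"
```

```text
t 4.00 tcp [ 0.4952 -0.158   0.2014] pan-frame x,y,z(abs) mm [-2.488e+02  2.000e-01  2.014e+02] F e,n,z [-0.4  0.9  0.1] ydev deg -0.28 tilt 0.56Traceback (most recent call last):
  File "<string>", line 6, in <module>
    p=W[b]-H; a=p@e; print(len(p),'x',a.min(),np.percentile(a,[2,98]),'y',np.percentile(p@n,[1,99]),'z',np.percentile(W[b][:,2],[1,99]))
                                      ~~~~~^^
    return umr_minimum(a, axis, None, out, keepdims, initial, where)
ValueError: zero-size array to reduction operation minimum which has no identity
```

View pics/w1.png

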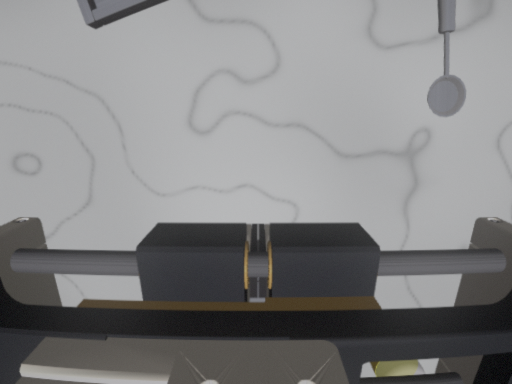

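The wrist view shows only the closed finger blocks (145–370, 225–300), so the tab is hidden and I'll rely on force and the scene camera. Now I'll drop outside the tab and approach its outer edge.

Request:
move_arm(
  commands=[
    [[4, 0, 0, 0], [4, 0, 0, 0], [3.6, 0, 0, 0], [0, -2, 0, 0], [0, -1.8, 0, 0], [0, 0, 0, 0]],
  ],
)

```text
clock: 4.65
tool_pos: [0.5105, -0.1204, 0.0928]
orientation: [-171.3, 89.8, -4.8]
force: [0.2, 0.0, 0.0]
opening: 0.0005
```

```bash
python3 -c "
from h import *
st()
im,W=leaf('scene'); save(cv2.resize(im[110:240,180:360],None,fx=4,fy=4,interpolation=cv2.INTER_CUBIC),'s1')
"
```

```text
t 4.65 tcp [ 0.5105 -0.1204  0.0928] pan-frame x,y,z(abs) mm [-208.6   -5.6   92.8] F e,n,z [ 0.1 -0.2  0. ] ydev deg -0.46 tilt 0.2
```

View pics/s1.png

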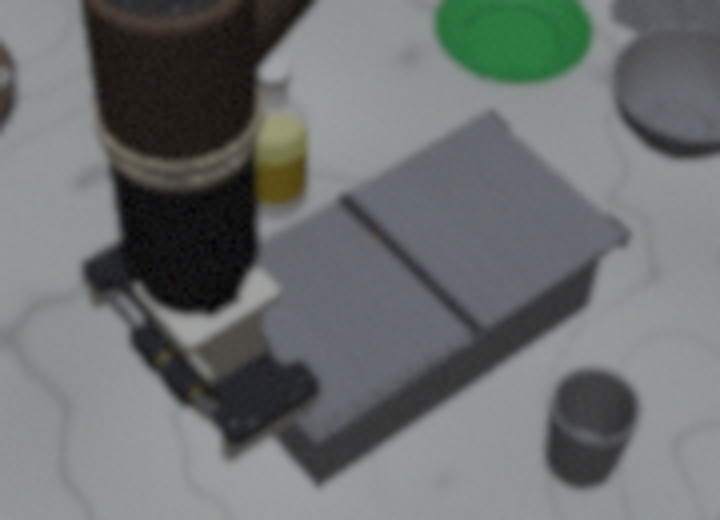

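The view shows the gripper outside the tab, with the body hiding the tab at about (280,400). The leaf seam is at (410,260), and nothing has been disturbed.

Request:
move_arm(
  commands=[
    [[0.3, -0.4, 0, 0], [0, 0, 0, 0]],
  ],
)

```text
clock: 4.9
tool_pos: [0.5091, -0.1178, 0.0881]
orientation: [-160.8, 89.9, 5.6]
force: [0.2, 0.0, 0.6]
opening: 0.0002
```

Request:
move_arm(
  commands=[
    [[0, -0.15, 0, 0], [0, 0, 0, 0]],
  ],
)

```text
clock: 5.1
tool_pos: [0.509, -0.1171, 0.0879]
orientation: [109.6, 90.0, -84.0]
force: [-0.2, -3.3, 1.7]
opening: 0.0004
```

Request:
move_arm(
  commands=[
    [[0, -0.1, 0, 0], [0, 0, 0, 0]],
  ],
)

```text
clock: 5.3
tool_pos: [0.509, -0.1168, 0.0879]
orientation: [85.3, 89.9, -108.3]
force: [0.5, -9.5, 1.7]
opening: 0.0006
```

```bash
python3 -c "
from h import *
st()"
```

```text
t 5.30 tcp [ 0.509  -0.1168  0.0879] pan-frame x,y,z(abs) mm [-205.6   -3.3   87.9] F e,n,z [-9.1 -2.8  1.7] ydev deg -0.32 tilt 0.1
```

Request:
move_arm(
  commands=[
    [[-0.2, 0.02, 0, 0], [-0.2, 0, 0, 0], [0, 0, 0, 0]],
  ],
)

```text
clock: 5.6
tool_pos: [0.5091, -0.1165, 0.0917]
orientation: [86.7, 90.0, -106.9]
force: [0.0, -5.9, 0.2]
opening: 0.0003
```

```bash
python3 -c "
from h import *
st()"
```

```text
t 5.60 tcp [ 0.5091 -0.1165  0.0917] pan-frame x,y,z(abs) mm [-205.2   -3.3   91.7] F e,n,z [-5.7 -1.4  0.2] ydev deg -0.3 tilt 0.04
```

Request:
move_arm(
  commands=[
    [[-0.3, -0.05, 0, 0], [-0.3, -0.05, 0, 0], [-0.3, -0.05, 0, 0], [0, 0, 0, 0]],
  ],
)

```text
clock: 6.0
tool_pos: [0.5094, -0.1151, 0.1009]
orientation: [91.3, 89.9, -102.3]
force: [-0.4, -6.1, 1.4]
opening: 0.0
```

```bash
cat >> h.py <<'E'
def look(name="scene"):
    im,d,W=cloud(name); q=W-H; a,c=q@e,q@n; z=W[...,2]
    hi=(abs(c)<.085)
    bk=hi&(a>.03)&(a<.14)&(abs(q[...,2])<.02)
    fr=hi&(a<-.03)&(a>-.13)&(q[...,2]>-.02)&(q[...,2]<.13)
    # robust line of front leaf height near the hinge side
    sel=fr&(z>0)
    A,Z=a[sel],q[...,2][sel]; best=(0,0)
    for th in np.arange(-.05,1.3,.005):
        r=abs(Z*np.cos(th)+A*np.sin(th)); k=(r<.003).sum()
        if k>best[0]: best=(k,th)
    print(name,"back z",np.nanmedian(z[bk]).round(4),"leaf angle",best)
    # back edge/pan outline
    m=hi&(a>.0)&(abs(q[...,2])<.02); print(" pan back edge",np.percentile(a[m],99.5).round(4),"y range",np.percentile(c[bk],[.5,99.5]).round(4))
    return im,W
E
python3 -c "
from h import *
st(); look(); look('top')"
```

```text
t 6.00 tcp [ 0.5094 -0.1151  0.1009] pan-frame x,y,z(abs) mm [-203.7   -3.3  100.9] F e,n,z [-6.1 -1.1  1.4] ydev deg -0.3 tilt 0.05
scene back z 0.1048 leaf angle (np.int64(1035), np.float64(0.1249999999999999))
 pan back edge 1.0165 y range [-0.0844  0.0842]
top back z 0.1046 leaf angle (np.int64(212), np.float64(0.11999999999999993))
 pan back edge 0.4837 y range [-0.0846  0.0198]
```

Request:
move_arm(
  commands=[
    [[-0.57, -0.11, 0, 0], [-0.57, -0.13, 0, 0], [-0.56, -0.14, 0, 0], [-0.56, -0.16, 0, 0], [0, 0, 0, 0]],
  ],
)

```text
clock: 6.6
tool_pos: [0.5108, -0.1095, 0.1238]
orientation: [129.0, 90.0, -64.6]
force: [-0.7, -5.4, 1.1]
opening: 0.0005
```

```bash
sed -i 's/m=hi&(a>.0)&/m=hi\&(a>.0)\&(a<.2)\&/' h.py; python3 -c "
from h import *
st(); look()"
```

```text
t 6.60 tcp [ 0.5108 -0.1095  0.1238] pan-frame x,y,z(abs) mm [-198.    -3.3  123.8] F e,n,z [-5.4 -0.6  1.1] ydev deg -0.31 tilt 0.04
scene back z 0.105 leaf angle (np.int64(956), np.float64(0.24499999999999988))
 pan back edge 0.1612 y range [-0.0845  0.084 ]
```

Request:
move_arm(
  commands=[
    [[-0.73, -0.24, 0, 0], [-0.72, -0.27, 0, 0], [-0.71, -0.3, 0, 0], [-0.7, -0.33, 0, 0], [-0.69, -0.36, 0, 0], [-0.67, -0.38, 0, 0], [0, 0, 0, 0]],
  ],
)

```text
clock: 7.35
tool_pos: [0.5154, -0.0909, 0.166]
orientation: [160.6, 90.0, -33.0]
force: [-1.4, -5.1, 4.3]
opening: 0.0006
```

```bash
python3 -c "
from h import *
st(); look()"
```

```text
t 7.35 tcp [ 0.5154 -0.0909  0.166 ] pan-frame x,y,z(abs) mm [-178.9   -3.3  166. ] F e,n,z [-5.3  0.1  4.3] ydev deg -0.33 tilt 0.05
scene back z 0.1048 leaf angle (np.int64(621), np.float64(0.4749999999999997))
 pan back edge 0.161 y range [-0.0843  0.0841]
```

Request:
move_arm(
  commands=[
    [[-0.83, -0.5, 0, 0], [-0.81, -0.54, 0, 0], [-0.78, -0.58, 0, 0], [-0.75, -0.62, 0, 0], [-0.72, -0.66, 0, 0], [-0.68, -0.7, 0, 0], [-0.65, -0.73, 0, 0], [0, 0, 0, 0]],
  ],
)

```text
clock: 8.2
tool_pos: [0.526, -0.0473, 0.2184]
orientation: [-135.7, 89.9, 30.8]
force: [-0.7, 0.1, 0.0]
opening: 0.0007
```

```bash
python3 -c "
from h import *
st(); look()"
```

```text
t 8.20 tcp [ 0.526  -0.0473  0.2184] pan-frame x,y,z(abs) mm [-134.    -3.1  218.4] F e,n,z [-0.   0.7  0. ] ydev deg -0.39 tilt 0.08
scene back z 0.1047 leaf angle (np.int64(173), np.float64(0.8249999999999995))
 pan back edge 0.1614 y range [-0.0837  0.0844]
```

Request:
move_arm(
  commands=[
    [[-0.3, -0.9, 0, 0], [-0.3, -0.9, 0, 0], [-0.3, -0.9, 0, 0], [-0.3, -0.9, 0, 0], [-0.3, -0.9, 0, 0], [-0.3, -0.9, 0, 0], [-0.3, -0.9, 0, 0], [0, 0, 0, 0]],
  ],
)

```text
clock: 9.05
tool_pos: [0.5406, 0.0141, 0.2386]
orientation: [-99.0, 89.9, 67.5]
force: [-1.1, -0.7, -0.3]
opening: 0.0007
```

```bash
python3 -c "
from h import *
st(); im,W=look(); save(cv2.resize(im[80:240,180:360],None,fx=3,fy=3,interpolation=cv2.INTER_CUBIC),'s2')"
```

```text
t 9.05 tcp [0.5406 0.0141 0.2386] pan-frame x,y,z(abs) mm [-70.9  -2.5 238.6] F e,n,z [-0.9  0.9 -0.3] ydev deg -0.37 tilt 0.06
scene back z 0.1046 leaf angle (np.int64(181), np.float64(-0.05))
 pan back edge 0.1622 y range [-0.0842  0.0787]
```

View pics/s2.png

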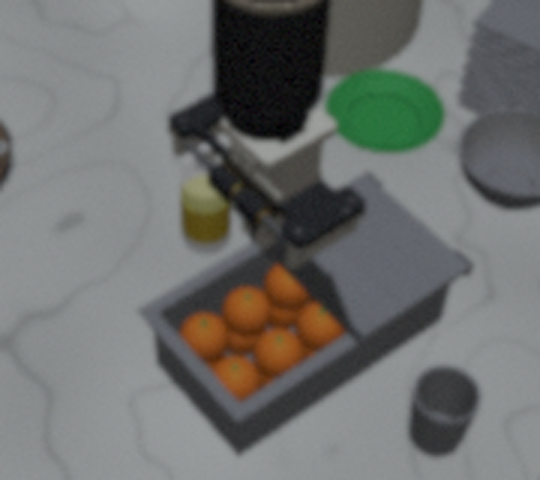

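The leaf stands at about 70°, with the tangerines visible at (260,330) and the pan unmoved. I'll continue over the top.

Request:
move_arm(
  commands=[
    [[-0.25, -1.07, 0, 0], [-0.25, -1.07, 0, 0], [-0.2, -1.07, 0, 0], [-0.2, -1.07, 0, 0], [-0.2, -1.07, 0, 0], [0.1, -1.2, 0, 0], [0.2, -1.2, 0, 0], [0, 0, 0, 0]],
  ],
)

```text
clock: 9.9
tool_pos: [0.559, 0.0899, 0.2461]
orientation: [-97.2, 90.0, 69.3]
force: [-0.3, -0.5, 0.1]
opening: 0.0005
```

```bash
python3 -c "
from h import *
st(); im,W=look(); save(cv2.resize(im[80:240,180:360],None,fx=3,fy=3,interpolation=cv2.INTER_CUBIC),'s3')"
```

```text
t 9.90 tcp [0.559  0.0899 0.2461] pan-frame x,y,z(abs) mm [  7.1  -2.1 246.1] F e,n,z [-0.5  0.2  0.1] ydev deg -0.4 tilt 0.04
scene back z 0.1046 leaf angle (np.int64(171), np.float64(-0.05))
 pan back edge 0.1619 y range [-0.0846  0.029 ]
```

View pics/s3.png

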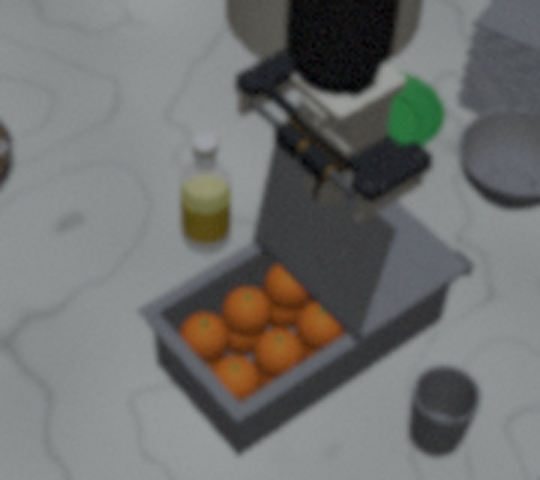

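The leaf is just past upright (275–400, 150–330), with the fingertip behind it and nothing else disturbed.

Request:
move_arm(
  commands=[
    [[0.15, -1.25, 0, 0], [0.15, -1.25, 0, 0], [0.5, -1.2, 0, 0], [0.5, -1.2, 0, 0], [0.7, -1.05, 0, 0], [0.7, -1.05, 0, 0], [0, 0, 0, 0]],
  ],
)

```text
clock: 10.65
tool_pos: [0.5747, 0.1574, 0.2179]
orientation: [30.7, 89.9, -162.8]
force: [0.7, -1.0, -0.7]
opening: 0.0006
```

```bash
python3 -c "
from h import *
st(); look()"
```

```text
t 10.65 tcp [0.5747 0.1574 0.2179] pan-frame x,y,z(abs) mm [ 76.4  -1.2 217.9] F e,n,z [-0.8 -0.9 -0.7] ydev deg -0.38 tilt 0.1
scene back z 0.1045 leaf angle (np.int64(191), np.float64(-0.05))
 pan back edge 0.1629 y range [-0.0849 -0.041 ]
```

Request:
move_arm(
  commands=[
    [[0.8, -0.95, 0, 0], [0.9, -0.9, 0, 0], [0.95, -0.8, 0, 0], [1.0, -0.75, 0, 0], [1.1, -0.6, 0, 0], [1.15, -0.5, 0, 0], [1.15, -0.45, 0, 0], [0, 0, 0, 0]],
  ],
)

```text
clock: 11.5
tool_pos: [0.5854, 0.2041, 0.1466]
orientation: [41.0, 89.8, -152.6]
force: [-0.5, -1.1, 0.1]
opening: 0.0004
```

```bash
python3 -c "
from h import *
st(); im,W=look(); save(cv2.resize(im[80:240,180:360],None,fx=3,fy=3,interpolation=cv2.INTER_CUBIC),'s4')"
```

```text
t 11.50 tcp [0.5854 0.2041 0.1466] pan-frame x,y,z(abs) mm [124.4  -0.3 146.6] F e,n,z [-1.2  0.2  0.1] ydev deg -0.33 tilt 0.21
scene back z 0.1211 leaf angle (np.int64(172), np.float64(-0.05))
 pan back edge 0.1586 y range [-0.0847  0.084 ]
```

View pics/s4.png

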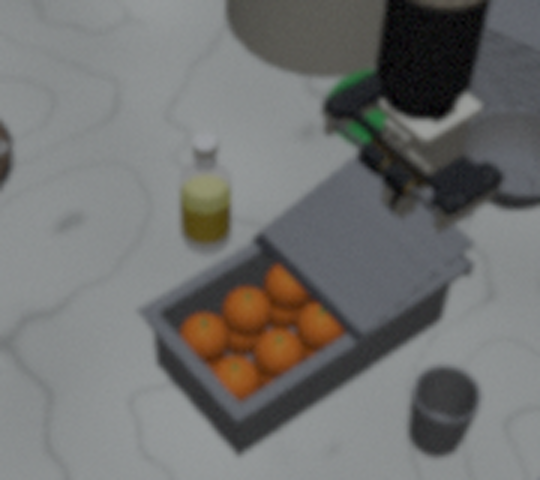

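The leaf is leaning at about 165° over the back half (260–470, 160–330). Now I'll press it down.

Request:
move_arm(
  commands=[
    [[1.1, -0.25, 0, 0], [1.1, -0.15, 0, 0], [0.8, -0.05, 0, 0], [0.4, 0, 0, 0], [0, 0, 0, 0]],
  ],
)

```text
clock: 12.05
tool_pos: [0.587, 0.2082, 0.1141]
orientation: [46.9, 89.9, -146.7]
force: [0.2, -0.2, -0.7]
opening: 0.0
```

Request:
move_arm(
  commands=[
    [[0.2, 0, 0, 0], [0, 0, 0, 0]],
  ],
)

```text
clock: 12.25
tool_pos: [0.5875, 0.2085, 0.1131]
orientation: [102.6, 90.0, -91.0]
force: [-0.5, -0.4, -0.5]
opening: 0.0004
```

```bash
python3 -c "
from h import *
st(); look()"
```

```text
t 12.25 tcp [0.5875 0.2085 0.1131] pan-frame x,y,z(abs) mm [129.1  -1.3 113.1] F e,n,z [-0.5  0.4 -0.5] ydev deg -0.32 tilt 0.0
scene back z 0.1114 leaf angle (np.int64(175), np.float64(-0.05))
 pan back edge 0.1712 y range [-0.0843  0.0839]
```

Request:
move_arm(
  commands=[
    [[0.2, 0, 0, 0], [0, 0, 0, 0], [0, 0, 0, 0]],
  ],
)

```text
clock: 12.6
tool_pos: [0.5875, 0.2085, 0.1111]
orientation: [26.8, 90.0, -166.7]
force: [0.3, 0.6, 0.3]
opening: 0.0008
```

Request:
move_arm(
  commands=[
    [[0.15, 0, 0, 0], [0, 0, 0, 0], [0, 0, 0, 0]],
  ],
)

```text
clock: 12.9
tool_pos: [0.5876, 0.2086, 0.1103]
orientation: [-156.0, 90.0, 10.4]
force: [-2.0, 0.4, 5.6]
opening: 0.0002
```

Request:
move_arm(
  commands=[
    [[0.1, 0, 0, 0], [0, 0, 0, 0], [0, 0, 0, 0]],
  ],
)

```text
clock: 13.2
tool_pos: [0.5876, 0.2086, 0.1102]
orientation: [-156.3, 89.9, 10.2]
force: [-6.2, -0.4, 12.5]
opening: 0.0005
```

Request:
move_arm(
  commands=[
    [[-2, 0, 0, 0], [-4, 0, 0, 0], [-4, 0, 0, 0], [-4, 0, 0, 0], [0, 4.5, 0, 0], [0, 4.5, 0, 0], [0, 4.5, 0, 0], [0, 4.5, 0, 0]],
  ],
)

```text
clock: 14.0
tool_pos: [0.5445, 0.0322, 0.2486]
orientation: [-133.0, 90.0, 33.5]
force: [0.4, 0.1, 0.5]
opening: 0.0001
```

Request:
move_arm(
  commands=[
    [[0, 4.5, 0, 0], [0, 4.5, 0, 0], [0, 4.5, 0, 0], [0, 4.5, 0, 0], [0, 4.5, 0, 0], [0, 4.5, 0, 0], [0, 0, 0, 0]],
  ],
)

```text
clock: 14.7
tool_pos: [0.4802, -0.2328, 0.2484]
orientation: [46.3, 90.0, -147.5]
force: [0.0, 0.2, -1.5]
opening: 0.0005
```

```bash
python3 -c "
from h import *
st()
for s in('scene','top'):
    im,W=look(s); q=W-H; a,c=q@e,q@n; z=W[...,2]
    for lo in np.arange(-.01,.22,.02):
        m=(abs(c)<.08)&(a>lo)&(a<lo+.02)&(z>.06)&(z<.2); print(round(lo+.01,2),m.sum(),np.nanmedian(z[m]).round(4) if m.any() else '',end='; ')
    print()
    save(im,'end_'+s)
    W0=np.load('/tmp/'+s+'.npz')['W']; 
    # pan rim outline before/after: rect of points .09-.115
    for w in(W0,W):
        q=w-H;m=(abs(q@e)<.185)&(abs(q@n)<.1)&(abs(w[...,2]-.104)<.012)
        print(cv2.minAreaRect((w[m][:,:2]*1000).astype(np.float32)))
"
```

```text
t 14.70 tcp [ 0.4802 -0.2328  0.2484] pan-frame x,y,z(abs) mm [-325.    -3.2  248.4] F e,n,z [ 0.2  0.  -1.5] ydev deg -0.06 tilt 0.05
scene back z 0.1098 leaf angle (np.int64(189), np.float64(-0.05))
 pan back edge 0.1888 y range [-0.0843  0.0843]
0.0 393 0.1067; 0.02 242 0.1098; 0.04 243 0.1097; 0.06 229 0.1096; 0.08 229 0.1098; 0.1 225 0.1097; 0.12 226 0.1097; 0.14 220 0.11; 0.16 155 0.1092; 0.18 93 0.1005; 0.2 8 0.094; 0.22 0 ; 
((553.7100830078125, 79.20445251464844), (338.2389221191406, 181.79669189453125), 76.08658599853516)
((557.7669067382812, 92.28755950927734), (351.445068359375, 179.68553161621094), 76.18528747558594)
top back z 0.1097 leaf angle (np.int64(14), np.float64(-0.05))
 pan back edge 0.1884 y range [-0.0842  0.0842]
0.0 160 0.1091; 0.02 304 0.1095; 0.04 305 0.1098; 0.06 306 0.1097; 0.08 301 0.11; 0.1 302 0.1097; 0.12 299 0.1096; 0.14 301 0.1097; 0.16 241 0.1081; 0.18 168 0.0996; 0.2 3 0.0922; 0.22 0 ; 
((554.0234375, 77.4349365234375), (336.6599426269531, 177.22352600097656), 75.95122528076172)
((571.3887329101562, 146.79269409179688), (239.12266540527344, 177.27334594726562), 76.30055236816406)
```

View pics/end_top.png

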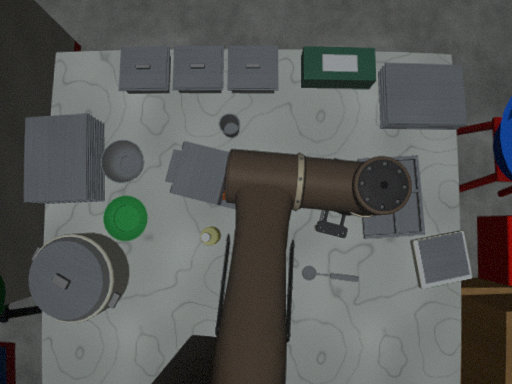

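The top view shows the leaf lying flat on the back half at (197,172), with the cup, bottle, bowl, plate and spoon where they were. The arm is clear, so I'll check the pan for shift and then hand in.

```bash
python3 -c "
from h import *
im,d,W=cloud('scene')
W0=np.load('/tmp/scene.npz')['W']; im0=np.load('/tmp/scene.npz')['im']
# wall/corner image shift: near side wall and far back corner patches
for (r0,r1,c0,c1) in((185,235,245,300),(175,215,300,345),(205,235,310,345),(145,172,310,340)):
    A=cv2.cvtColor(im0,6)[r0:r1,c0:c1].astype(np.float32);B=cv2.cvtColor(im,6)[r0:r1,c0:c1].astype(np.float32)
    print(cv2.phaseCorrelate(A,B,cv2.createHanningWindow(A.shape[::-1],cv2.CV_32F)))
q=W-H;a,c=q@e,q@n
m=(abs(a)<.2)&(abs(c)<.12)&(W[...,2]>.085)&(W[...,2]<.108); print('front rim x',np.percentile(a[m],[.3,1]),'y',np.percentile(c[m&(a<-.02)],[.5,99.5]))
q0=W0-H;m0=(abs(q0@n)<.12)&(abs(q0@e)<.2)&(W0[...,2]>.085)&(W0[...,2]<.108); print('before y',np.percentile((q0@n)[m0&(q0@e>.0)],[.5,99.5]), 'after',np.percentile(c[m&(a>0)],[.5,99.5]))
close_job(); print('handed in')"
```

```text
((0.33254977311709766, 0.1529496989860455), 0.6682298172314962)
((0.3501659231495111, -0.030862799035034527), 1.039961006111569)
((0.01710830836288224, -0.1212976915934334), 1.0191292846644366)
((0.03251196212046459, 0.9830730376518151), 0.7746356740409945)
front rim x [-0.16539183 -0.16443125] y [-0.08906981  0.08749229]
before y [-0.08848418  0.08754243] after [-0.08911946  0.08704462]
the job is handed in; nothing more can be done
handed in
```

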